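Change the relay carrier in front of the cooling fan

ROBOT

A 6-joint arm with a two-finger parallel gripper is mounted at the origin on a cart in front of the work surface, level with it; the furniture and walls round the work are solid. World frame = base frame: x ahead of the robot, y to its left, z up, the work surface at z = 0. Lengths are in m, angles in rad, forces in N, time in s.
With the tool pointing down it reaches from about 0.225 to 0.875 m from the base axis. Payload 3.4 kg.
Tool frame: the origin (TCP) lies at the very end of the fingers, on their centre line; the grasp point (between the pads) lies manip.grip_point_offset behind it (manip.grip_point_offset is the distance from the TCP to the grasp point, in m); z points along the fingers, y is the line along which they close (so a half turn about z gives the same grasp; the last joint's range is limited). The gripper opens to 85 mm and grips with 20 to 120 N. Pads are 22 mm wide; open, the fingers measure 114 mm over their backs; the gripper's body (76 mm by 85 mm) begins 54 mm behind the grasp point. The pads swing forward as they close: fully open they stand 13 mm farther back than shut.
Start: joints at [1.049, 0.276, 1.505, -0, 1.361, -0.121], TCP at [0.224, 0.529, 0.231] pointing down, gripper open.
Joint ranges: [-2.89, 2.89], [-0.75, 2.08], [0.22, 2.7], [-1.18, 4.32], [0.11, 2.71], [-2.7, 2.7]. Speed limits (rad/s): [2.57, 2.57, 3.14, 3.14, 3.14, 3.14].

INTERFACE

Orientations are given as a unit quaternion [w, x, y, z].
In Python, from rig import manip gives the robot as it stands.
- The arm moves only by the shell command python3 -m pendant 'ROWS' [FORCE]. ROWS is JSON, a list of rows, each an object of numbers: "jaw": the opening, from -1 (shut) to 1 (fully open); "tx", "ty", "tz": the shift along the world's x, y, z in cm; "ax", "ay", "az": the turn, a rotation vector about the world's x, y, z in degrees. In form: [{"jaw": .., "tx": .., "ty": .., "tz": .., "ax": .., "ay": .., "az": ..}, ...]. A call has 1 to 10 rows; each row is the pose to reach, as a shift and turn from the pose commanded when the call began; what a row does not reach only later rows make up. A row lasts 1/8 s, in which the tool goes at most 62.5 mm and 10.7 degrees, less where a joint would pass 70% of its speed; a pose out of reach is approached as far as the arm can. A call with a gripper value outside its range is refused whole. The fingers move at their own pace and stop on an object; FORCE is the grip in N (left out, the last holds). Time passes only in rows, so rows that repeat a pose let the fingers close. It gives the time, the measured TCP pose, the force, the opening and the grip force at its end, in the units of the state.
- manip.get_state(): the state, without advancing time (a new reading comes with each control period).
- manip.get_image(name): name is "scene" or "top" or "wrist"; returns a dict with "pixels" (384x512x3 uint8, blue, green, red), "depth" (384x512 float32, m along the optical axis (not along the pixel's ray), 0 where there is no reading), "fx", "fy", "cx", "cy" (pixels), "pose" (4x4, takes a point from camera to world coordinates). Camera axes: x right, y down, z forward; pixel columns grow to the right and rows downward; lengths in m; the calibration is good to about 2 mm. The wrist camera is an equidistant fisheye: a pixel r from the principal point sees the ray r / f radians off the axis. A picture is of the moment at which its call begins.
- manip.sign_off(): hands the job in; it is judged then, once.
The state is a dict: "clock": time; "qpos": joint angles; "qd": joint speeds; "effort": joint torques, N m; "position": TCP position; "ee_rot": TCP orientation; "contact_force": force on the tool from outside, world axes, zero at the start; "moment": the same for the moment, N m; "width": finger opening in m; "gripper_force": force on a finger pad.
Only numpy, scipy, OpenCV 4.12 (cv2) and the standard library are available. Lean on these libraries where they do the work, as an engineer would, in place of code of your own. Each camera call takes 0.05 s, during which the arm holds its last target. There are 200 camera calls.

TASK

Two relay carriers take turns on the hanging bar in front of the fan. Slide the blue carrier, which has cooled, along the bar towards the robot's left, about 12 cm from the middle of the two yellow bands, without lifting it off the bar, and let go. Then take the orange carrier from the bench, hook it onto the bar about 10 cm to the right of the middle of the bands, slide it along the bar until its hook sits between the two bands, let go so that it hangs still, and only then press the green start button fully down and release it; do not shift the solder spool.

Things in the scene. Friction and masses are not known exactly. Their poses are not given: they have to be found in the camera images.
- blue_carrier: The cooled carrier, hanging on the bar between the bands at the start: blue plastic C-shaped hanger with a black relay, exactly the same shape, size and axes as the orange one. Origin: centre of the underside of its base plate
- blue_carrier_seat (a point): point in the blue carrier's hook (0, 0, 106 mm from its origin) that lies on the bar's axis when it hangs; axes as the carrier's
- blue_carrier_tab (a point): point in the middle of the blue carrier's grip tab, as on the orange one
- orange_carrier: The fresh carrier, upright on the bench at the start, its open +x side roughly away from the robot: orange C-shaped hanger, 0.2 kg. Origin: centre of the underside of the base plate, 76 (x) x 56 (y) x 6 mm; z up. Black relay fixed on the plate, up to z=22 mm. Column 8 x 26 mm at x=-38 to -30 mm bears the top arm: x=-38 to 18 mm, y=+-20 mm, z=118 to 126 mm
- orange_carrier_seat (a point): point at (0, 0, 106 mm) in the orange carrier, on the bar's axis when it hangs; axes as the carrier's. Hook: upside-down V under the arm, 40 mm long in y, mouth 28 mm wide, lower edges at z=98 mm. The bar enters from the open +x side between relay (z=22 mm) and these edges, carrier held some 30 mm too high, then lowered
- orange_carrier_tab (a point): point at (0, 0, 150 mm) in the orange carrier, in its grip tab, which stands on the arm: 10 mm thick in x, 36 mm wide in y, from z=126 to 163 mm; grasp it from above across the 10 mm, fingertips not below z=128 mm
- line: Hanging line, fixed: round steel bar 12 mm in diameter, its axis 180 mm above the bench, along the line's y axis, on two grey posts at y=+-230 mm (posts 22 x 16 mm, black end caps 20 mm in diameter, tops at 194 mm). Origin: on the bench under the middle of the bar. y points to the robot's left.
- stop_place: The stop place on the bar: two yellow bands, each 9 mm wide, 56 mm apart inside (from 28 to 37 mm either side). Origin: on the bar's axis midway between the bands; y along the bar to the robot's left, z up
- fan: Black desk fan, 108 x 142 x 139 mm, fixed on the bench behind the bar at the bands. Origin: centre of its underside
- button_pod: Grey button box, 72 x 72 x 26 mm, fixed on the bench. Origin: centre of its underside
- start_button_top (a point): centre of the top face of the green round button (26 mm in diameter) on the box, 44 mm above the bench when released; it stands 6 mm above its black collar of 42 mm
- start_button (a joint): travel of the green button: 0 released, 0.006 m fully down; spring, 4 N when fully down
- spool: black and white solder spool standing on the bench, 77 x 52 x 36 mm. Origin: centre of its underside

How it is judged:
On the way, in this order (a step that is already met when the one before it is completed fails the run):
1. the blue carrier hangs on the bar at least 90 mm left of the middle of the bands, let go and still (x of blue_carrier_seat in the frame of stop_place between -0.009 and 0.009 m and z of blue_carrier_seat in the frame of stop_place between -0.006 and 0.006 m and y of blue_carrier_seat in the frame of stop_place above 0.09 m and contact force between blue_carrier and the fingers below 0.1 N and linear speed of blue_carrier below 0.02 m/s), for 0.2 s.
2. the orange carrier is hooked on the bar at least 70 mm to the right of the middle of the bands (x of orange_carrier_seat in the frame of stop_place between -0.009 and 0.009 m and z of orange_carrier_seat in the frame of stop_place between -0.006 and 0.006 m and y of orange_carrier_seat in the frame of stop_place below -0.07 m), for 0.2 s.
3. the orange carrier slides along on the bar: it passes 50 to 20 mm right of the middle of the bands, still on the bar (x of orange_carrier_seat in the frame of stop_place between -0.009 and 0.009 m and z of orange_carrier_seat in the frame of stop_place between -0.006 and 0.006 m and y of orange_carrier_seat in the frame of stop_place between -0.05 and -0.02 m).
4. the orange carrier hangs between the bands, its seat within 10 mm of the middle, let go and still (x of orange_carrier_seat in the frame of stop_place between -0.009 and 0.009 m and z of orange_carrier_seat in the frame of stop_place between -0.006 and 0.006 m and y of orange_carrier_seat in the frame of stop_place between -0.01 and 0.01 m and contact force between orange_carrier and the fingers below 0.1 N and linear speed of orange_carrier below 0.02 m/s), for 0.3 s.
5. the green button is pressed fully down (over 5 mm) (x of orange_carrier_seat in the frame of stop_place between -0.009 and 0.009 m and z of orange_carrier_seat in the frame of stop_place between -0.006 and 0.006 m and y of orange_carrier_seat in the frame of stop_place between -0.01 and 0.01 m and value of joint start_button above 0.005 m), for 0.04 s.
At the end, for the whole second after the job is handed in: Both carriers hang on the bar, let go, still and upright within 0.15 rad, seats within 9 mm (sideways) and 6 mm (height) of its axis; orange within 10 mm of the middle of the bands, blue at least 90 mm left of it; button up (under 1 mm) (all of step 1 and all of step 4 and value of joint start_button below 0.001 m and angle between each of orange_carrier, blue_carrier's own z axis and vertical below 0.15 rad); the robot touches nothing.
It fails at once if the blue carrier is lifted off the bar or knocked from it (z of blue_carrier_seat in the frame of stop_place above 0.012 m or z of blue_carrier_seat in the frame of stop_place below -0.012 m).
It fails at once if the button is pressed while the orange carrier is not hanging between the bands (value of joint start_button above 0.003 m and not (x of orange_carrier_seat in the frame of stop_place between -0.009 and 0.009 m and z of orange_carrier_seat in the frame of stop_place between -0.006 and 0.006 m and y of orange_carrier_seat in the frame of stop_place between -0.01 and 0.01 m)).
It fails at once if the solder spool is shifted by more than 30 mm (distance of spool from where it was at the start of the episode above 0.03 m).
It also fails if it takes over 61 s, if anything falls off the work surface, if the arm or the gripper's body presses on something with over 40 N, if the wrist force passes 120 N, or if a joint passes its speed limit or range.

## Working session

There is one attempt and no reset: what is moved stays moved. The work goes in short steps, Python scripts to look and compute and a shell command to move; the robot and the scene stay as the last step left them, time stands still between calls to the robot, and variables do not carry over. Pictures are saved under pics/ and viewed, at most 10 in all, crops included, and the job is handed in when it is done.

```bash
ls; mkdir -p pics; cat > h.py <<'E'
import numpy as np, cv2
from rig import manip
def snap(n):
    d=manip.get_image(n); np.savez('/tmp/%s.npz'%n,**d); return d
def load(n): return dict(np.load('/tmp/%s.npz'%n))
def P(d,u,v,z=None):
    z=d['depth'][int(v),int(u)] if z is None else z
    p=np.array([(u-d['cx'])/d['fx']*z,(v-d['cy'])/d['fy']*z,z,1]); return (d['pose']@p)[:3]
E
python3 - <<'E'
from h import *
s=manip.get_state(); print({k:np.round(v,3) for k,v in s.items()}, manip.grip_point_offset)
for n in ['scene','top']:
    d=snap(n); print(n,np.round(d['pose'],3),d['fx'],d['cx'],d['cy'])
    cv2.imwrite(f'pics/{n}1.png',cv2.resize(d['pixels'],(800,600)))
E
```

```text
pics
{'clock': np.float64(0.0), 'qpos': array([ 1.049,  0.277,  1.506, -0.   ,  1.361, -0.121]), 'qd': array([ 0.   ,  0.   ,  0.001, -0.001,  0.002, -0.001]), 'effort': array([ 1.0000e-03, -4.1677e+01, -2.4581e+01,  0.0000e+00,  1.1000e-02,
        0.0000e+00]), 'position': array([0.224, 0.529, 0.23 ]), 'ee_rot': array([-0.   ,  0.199,  0.98 , -0.001]), 'contact_force': array([-0.422,  0.27 ,  0.101]), 'moment': array([ 0.029, -0.016,  0.047]), 'gripper_force': np.float64(0.0), 'width': np.float64(0.085)} 0.0187
scene [[-0.696 -0.543  0.47   0.179]
 [-0.718  0.539 -0.44   0.405]
 [-0.014 -0.644 -0.765  0.814]
 [ 0.     0.     0.     1.   ]] 346.7098224152239 265.3531445210983 196.04160886366523
top [[-0.006 -0.992  0.124  0.456]
 [-1.     0.004 -0.016  0.023]
 [ 0.015 -0.124 -0.992  1.083]
 [ 0.     0.     0.     1.   ]] 391.46757476321534 259.1972986510437 190.17170426131835
```

View pics/scene1.png

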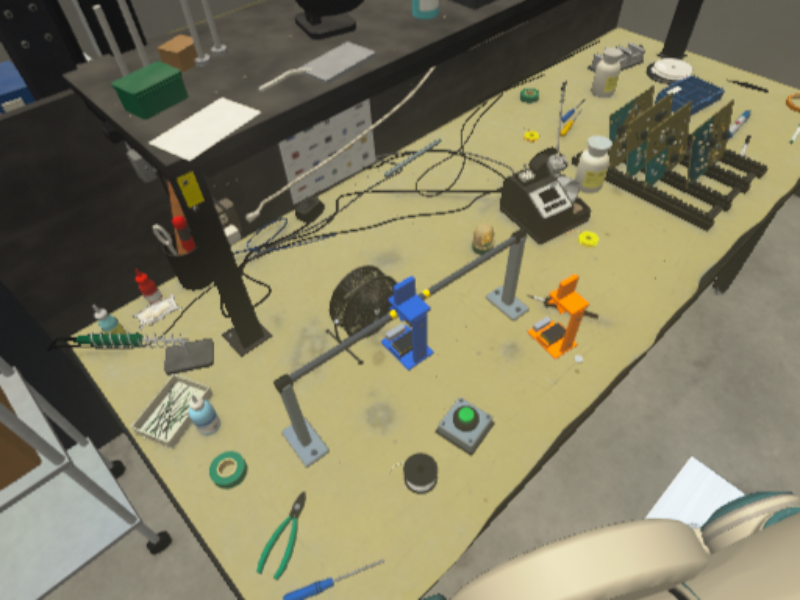

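View pics/top1.png

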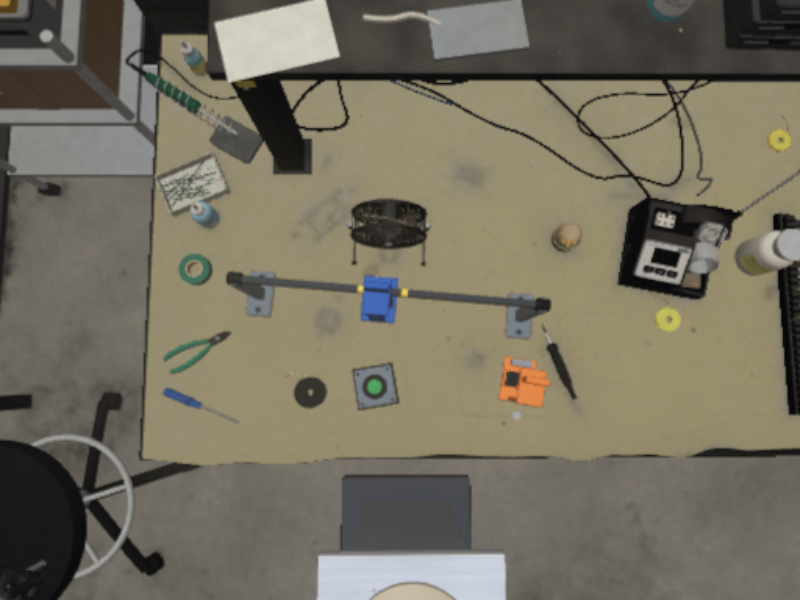

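The scene view shows the bar from (283,383) to (519,237), blue at (408,300), orange at (567,300), the button at (466,418) and the spool at (421,472). The top view shows the bar from (235,279) to (543,305), bands at (361,289) and (404,293), the orange carrier at (525,380) and the button at (375,387). Next I'll measure from both depth clouds.

```bash
cat >> h.py <<'E'
def cloud(d):
    v,u=np.mgrid[:384,:512]; z=d['depth']
    p=np.stack([(u-d['cx'])/d['fx']*z,(v-d['cy'])/d['fy']*z,z],-1)
    return p@d['pose'][:3,:3].T+d['pose'][:3,3]
def hsv(d): return cv2.cvtColor(d['pixels'],cv2.COLOR_BGR2HSV)
H={'orange':(4,16),'blue':(105,125),'green':(50,75),'yellow':(24,31)}
def pts(d,c,box,smin=150,vmin=60):
    h=hsv(d);p=cloud(d)
    m=(h[...,0]>=H[c][0])&(h[...,0]<=H[c][1])&(h[...,1]>smin)&(h[...,2]>vmin)&(d['depth']>0)
    for i in range(3): m&=(p[...,i]>box[i][0])&(p[...,i]<box[i][1])
    return p[m]
def rect(q):
    (c,s,a)=cv2.minAreaRect((q[:,:2]*1000).astype(np.float32)); return np.round(c,1),np.round(s,1),round(a,1)
E
python3 - <<'E'
from h import *
for n in ['top','scene']:
    d=load(n);sx=[512/800,384/600]
    px={'top':dict(bl=(235,279),br=(543,305),b1=(361,289),b2=(404,293),btn=(375,387),spool=(310,385),or_=(525,380)),
     'scene':dict(bl=(283,383),br=(519,237),b1=(393,315),b2=(425,293),btn=(466,416),spool=(421,465))}[n]
    print(n)
    for k,(u,v) in px.items(): print(k,np.round(P(d,u*.64,v*.64),3))
    B=[(.2,.6),(-.45,.4)]
    for c in ['orange','blue']:
        for lo,hi in [(.004,.3),(.10,.14),(.14,.175),(.175,.24)]:
            q=pts(d,c,B+[(lo,hi)])
            if len(q)>8: print(c,lo,hi,len(q),rect(q),np.round(q.mean(0),3),'zmax',np.round(np.percentile(q[:,2],[5,50,95]),3))
    q=pts(d,'green',B+[(.03,.07)]);print('green',len(q),rect(q),np.median(q[:,2]))
    q=pts(d,'yellow',B+[(.15,.2)]);print('yellow',len(q),rect(q),np.round(q.mean(0),3))
    p=cloud(d);h=hsv(d)
    m=(p[...,2]>.165)&(p[...,2]<.2)&(p[...,0]>.2)&(p[...,0]<.6)&(abs(p[...,1])<.3)&(h[...,1]<90)
    q=p[m];print('bar',len(q),rect(q),np.percentile(q[:,2],[50,95]));print('fit',np.polyfit(q[:,1],q[:,0],1))
E
```

```text
top
bl [0.595 0.26  0.189]
br [ 0.555 -0.194  0.191]
b1 [0.58  0.074 0.187]
b2 [0.574 0.011 0.184]
btn [0.433 0.058 0.049]
spool [0.437 0.169 0.031]
or_ [ 0.445 -0.172  0.156]
orange 0.004 0.3 559 (array([ 443.9, -188.9]), array([54.6, 73.8]), 79.7) [ 0.437 -0.182  0.094] zmax [0.005 0.125 0.163]
orange 0.1 0.14 313 (array([ 434.1, -187.8]), array([40.2, 54. ]), 80.3) [ 0.433 -0.185  0.125] zmax [0.121 0.126 0.129]
orange 0.14 0.175 71 (array([ 443.5, -188.2]), array([33.6, 10. ]), 80.9) [ 0.444 -0.186  0.161] zmax [0.15  0.163 0.165]
blue 0.004 0.3 395 (array([572. ,  50.4]), array([49.4, 61.5]), 83.5) [0.565 0.05  0.191] zmax [0.079 0.2   0.238]
blue 0.175 0.24 343 (array([568.4,  51.2]), array([38.7, 54.3]), 83.8) [0.566 0.051 0.206] zmax [0.197 0.2   0.238]
green 0 (array([0., 0.]), array([0., 0.]), 0.0) nan
yellow 2 (array([582.4,  43.1]), array([62.7,  0. ]), -94.3) [0.582 0.043 0.184]
bar 1004 (array([560.8,  35. ]), array([480.5,  46.9]), 85.4) [0.18504343 0.18932687]
fit [0.08761627 0.57248875]
scene
bl [0.591 0.266 0.189]
br [ 0.548 -0.186  0.189]
b1 [0.577 0.077 0.183]
b2 
[... 303 characters left out ...]
.123 0.137]
orange 0.14 0.175 76 (array([ 438.1, -184.6]), array([34.2,  9.3]), 65.6) [ 0.44  -0.182  0.153] zmax [0.141 0.154 0.164]
blue 0.004 0.3 465 (array([503.4, 211.6]), array([ 71.9, 418.2]), 22.7) [0.536 0.115 0.144] zmax [0.013 0.199 0.237]
blue 0.175 0.24 277 (array([566.2,  53.8]), array([39.5, 55.8]), 84.8) [0.563 0.057 0.205] zmax [0.195 0.201 0.238]
green 60 (array([433.5,  60.6]), array([21.7, 19.1]), 56.7) 0.04832050136640931
yellow 35 (array([574.7,  43.7]), array([76.9, 10.4]), 85.7) [0.574 0.045 0.186]
bar 933 (array([561.9,  37.5]), array([480.6,  53.3]), 84.2) [0.18509657 0.18910837]
fit [0.08826418 0.568339  ]
  return _methods._mean(a, axis=axis, dtype=dtype,
  ret = ret.dtype.type(ret / rcount)
```

```bash
python3 -m pendant '[{"jaw":1,"tx":1,"ty":-1,"tz":5,"az":-10},{"jaw":1,"tx":5,"ty":-6,"tz":9,"az":-20},{"jaw":1,"tx":9,"ty":-11,"tz":9,"az":-30},{"jaw":1,"tx":13,"ty":-16.5,"tz":9,"az":-40},{"jaw":1,"tx":17,"ty":-22,"tz":9,"az":-50},{"jaw":1,"tx":21,"ty":-27.5,"tz":9,"az":-60},{"jaw":1,"tx":25,"ty":-33,"tz":9,"az":-70},{"jaw":1,"tx":29,"ty":-38.5,"tz":9,"az":-72},{"jaw":1,"tx":33,"ty":-44,"tz":9,"az":-72},{"jaw":1,"tx":35.3,"ty":-47.7,"tz":9,"az":-72}]'
cat >> h.py <<'E'
def wcloud(d):
    v,u=np.mgrid[:384,:512]; x=(u-d['cx'])/d['fx'];y=(v-d['cy'])/d['fy'];r=np.hypot(x,y)+1e-9
    z=d['depth'];t=np.where(r<1.4,np.tan(np.minimum(r,1.4)),0)/r*z
    return np.stack([x*t,y*t,z],-1)@d['pose'][:3,:3].T+d['pose'][:3,3]
E
python3 - <<'E'
from h import *
d=snap('wrist'); cv2.imwrite('pics/w1.png',cv2.resize(d['pixels'],(800,600)));p=wcloud(d);h=hsv(d)
for c,lo,hi in [('blue',.225,.245),('blue',.19,.21),('yellow',.17,.2),('orange',.145,.18),('orange',.11,.135)]:
    m=(h[...,0]>=H[c][0])&(h[...,0]<=H[c][1])&(h[...,1]>150)&(h[...,2]>60)&(p[...,2]>lo)&(p[...,2]<hi)
    q=p[m]; print(c,len(q), rect(q) if len(q)>4 else '', np.round(np.median(q,0),3) if len(q) else '')
E
```

```text
blue 0  
blue 0  
yellow 0  
orange 0  
orange 97 (array([ 427.7, -181.3]), array([37., 46.]), 79.1) [ 0.422 -0.17   0.122]invalid input at $[0]: expected keys jaw, tx, ty, tz, ax, ay, az
```

View pics/w1.png

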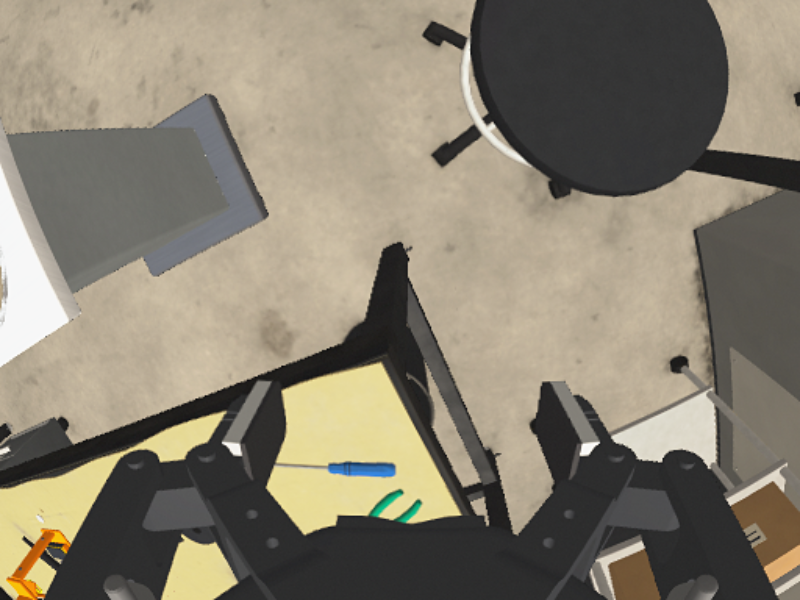

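The move was refused because every key is required, so the arm hasn't moved. The wrist view still shows the start pose, with the fingers at (260,420) and (565,420) and orange at (40,565). I'll resend it in full.

```bash
python3 -m pendant '[{"jaw":1,"tx":1,"ty":-1,"tz":5,"ax":0,"ay":0,"az":-10},{"jaw":1,"tx":5,"ty":-6,"tz":9,"ax":0,"ay":0,"az":-20},{"jaw":1,"tx":9,"ty":-11,"tz":9,"ax":0,"ay":0,"az":-30},{"jaw":1,"tx":13,"ty":-16.5,"tz":9,"ax":0,"ay":0,"az":-40},{"jaw":1,"tx":17,"ty":-22,"tz":9,"ax":0,"ay":0,"az":-50},{"jaw":1,"tx":21,"ty":-27.5,"tz":9,"ax":0,"ay":0,"az":-60},{"jaw":1,"tx":25,"ty":-33,"tz":9,"ax":0,"ay":0,"az":-70},{"jaw":1,"tx":29,"ty":-38.5,"tz":9,"ax":0,"ay":0,"az":-72},{"jaw":1,"tx":33,"ty":-44,"tz":9,"ax":0,"ay":0,"az":-72},{"jaw":1,"tx":35.3,"ty":-47.7,"tz":9,"ax":0,"ay":0,"az":-72}]'
cat > w.py <<'E'
from h import *
import sys
d=snap('wrist'); cv2.imwrite('pics/%s.png'%sys.argv[1],cv2.resize(d['pixels'],(800,600)));p=wcloud(d);h=hsv(d)
for c,lo,hi in [('blue',.228,.245),('blue',.192,.21),('yellow',.17,.2),('orange',.145,.18),('orange',.11,.135),('green',.03,.06)]:
    m=(h[...,0]>=H[c][0])&(h[...,0]<=H[c][1])&(h[...,1]>150)&(h[...,2]>60)&(p[...,2]>lo)&(p[...,2]<hi)&(d['depth']>0)
    q=p[m]; print(c,len(q), rect(q) if len(q)>4 else '', np.round(np.median(q,0),3) if len(q) else '')
m=(p[...,2]>.172)&(p[...,2]<.19)&(h[...,1]<90)&(abs(p[...,0]-.575)<.06)&(abs(p[...,1]-.04)<.15)
q=p[m]; print('bar',len(q),rect(q) if len(q)>4 else '')
if len(q)>4: print(np.polyfit(q[:,1]-.044,q[:,0],1))
s=manip.get_state();print(s['clock'],np.round(s['position'],4),np.round(s['ee_rot'],3),s['contact_force'],s['width'])
E
python3 w.py w2
```

```text
clock: 1.4
position: [0.5632, 0.073, 0.3211]
ee_rot: [-0.0, 0.737, 0.676, 0.0]
contact_force: [1.3, 1.5, 0.1]
width: 0.0853
gripper_force: 0.0
blue 480 (array([577.7,  53.6]), array([34.4, 10.2]), 86.0) [0.577 0.057 0.238]
blue 1817 (array([567.5,  54.2]), array([39. , 54.8]), 85.1) [0.563 0.058 0.201]
yellow 152 (array([576.6,  45.1]), array([74. , 11.9]), 84.8) [0.578 0.076 0.187]
orange 68 (array([ 445., -177.]), array([18.7, 10.4]), 80.7) [ 0.447 -0.17   0.155]
orange 196 (array([ 433.4, -184.8]), array([41.5, 56.1]), 80.3) [ 0.443 -0.169  0.124]
green 236 (array([432.6,  62.7]), array([24.5, 26.9]), 68.6) [0.434 0.063 0.049]
bar 2263 (array([581.5,  39.4]), array([301.4,  22.4]), 85.0)
[0.08823163 0.57641869]
1.45 [0.5681 0.0652 0.3201] [ 0.004  0.739  0.674 -0.001] [ 4.33392902 -4.12180497  0.49711528] 0.08536174196892783
```

View pics/w2.png

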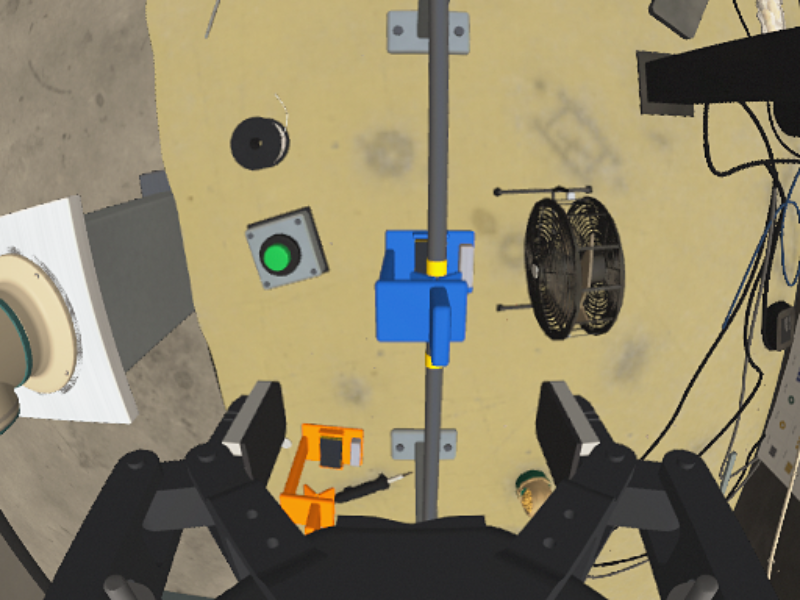

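The wrist view shows the blue carrier's tab at (440,320), the yellow bands at (436,268) and (433,361), the button at (278,256) and orange at (320,460). It agrees with the depth clouds. Now I'll descend and grip.

```bash
python3 -m pendant '[{"jaw":1,"tx":0,"ty":0.1,"tz":-4,"ax":0,"ay":0,"az":0},{"jaw":1,"tx":0,"ty":0.1,"tz":-8,"ax":0,"ay":0,"az":0},{"jaw":1,"tx":0,"ty":0.1,"tz":-10.5,"ax":0,"ay":0,"az":0},{"jaw":1,"tx":0,"ty":0.1,"tz":-11.2,"ax":0,"ay":0,"az":0},{"jaw":1,"tx":0,"ty":0.1,"tz":-11.2,"ax":0,"ay":0,"az":0},{"jaw":0,"tx":0,"ty":0.1,"tz":-11.2,"ax":0,"ay":0,"az":0},{"jaw":-0.5,"tx":0,"ty":0.1,"tz":-11.2,"ax":0,"ay":0,"az":0},{"jaw":-1,"tx":0,"ty":0.1,"tz":-11.2,"ax":0,"ay":0,"az":0},{"jaw":-1,"tx":0,"ty":0.1,"tz":-11.2,"ax":0,"ay":0,"az":0},{"jaw":-1,"tx":0,"ty":0.1,"tz":-11.2,"ax":0,"ay":0,"az":0}]' 25; python3 w.py w3
```

```text
clock: 2.7
position: [0.5668, 0.0753, 0.2123]
ee_rot: [0.004, 0.737, 0.676, 0.004]
contact_force: [5.1, -1.4, 5.9]
width: 0.0133
gripper_force: 22.6
blue 1201 (array([564.6,  60.2]), array([45.8, 40.5]), 84.2) [0.564 0.059 0.236]
blue 724 (array([565.5,  62.2]), array([24.4, 51.4]), 86.1) [0.564 0.071 0.198]
yellow 259 (array([577.3,  45.1]), array([74.6, 12.8]), 85.9) [0.579 0.077 0.187]
orange 0  
orange 0  
green 378 (array([432.5,  62.2]), array([24.7, 28.4]), 79.4) [0.435 0.063 0.049]
bar 3904 (array([565.4,  82.3]), array([215.8,  57.6]), 89.5)
[0.09625925 0.57552122]
2.75 [0.5668 0.0753 0.2124] [0.004 0.737 0.676 0.004] [ 5.40628424 -0.35479183  8.32372319] 0.013469746972795602
```

```bash
python3 -m pendant '[{"jaw":-0.5,"tx":0,"ty":0,"tz":0,"ax":0,"ay":0,"az":0},{"jaw":0,"tx":0,"ty":0,"tz":0,"ax":0,"ay":0,"az":0},{"jaw":0.5,"tx":0,"ty":0,"tz":0,"ax":0,"ay":0,"az":0},{"jaw":1,"tx":0,"ty":0,"tz":0,"ax":0,"ay":0,"az":0},{"jaw":1,"tx":0,"ty":0,"tz":0,"ax":0,"ay":0,"az":0},{"jaw":1,"tx":0,"ty":0,"tz":4,"ax":0,"ay":0,"az":0},{"jaw":1,"tx":0,"ty":0,"tz":6,"ax":0,"ay":0,"az":0},{"jaw":1,"tx":0,"ty":0,"tz":6,"ax":0,"ay":0,"az":0},{"jaw":1,"tx":0,"ty":0,"tz":6,"ax":0,"ay":0,"az":0}]'; python3 w.py w4
```

```text
clock: 3.88
position: [0.5617, 0.0757, 0.2682]
ee_rot: [-0.001, 0.737, 0.676, -0.001]
contact_force: [-0.1, -0.0, -0.6]
width: 0.0856
gripper_force: 0.0
blue 695 (array([575.5,  53.8]), array([35.6, 10.1]), 85.1) [0.575 0.058 0.238]
blue 2591 (array([567. ,  54.5]), array([39.9, 54.8]), 85.3) [0.563 0.058 0.2  ]
yellow 176 (array([576.9,  45.4]), array([73.3, 12.5]), 85.4) [0.579 0.077 0.187]
orange 0  
orange 21 (array([ 439.3, -168.9]), array([8.8, 6.1]), 12.7) [ 0.439 -0.168  0.113]
green 296 (array([433.6,  62. ]), array([25.6, 24.6]), 36.5) [0.435 0.063 0.049]
bar 2860 (array([566.6,  55.3]), array([274.5,  52.9]), 80.5)
[0.0894787  0.57620737]
3.925 [0.5615 0.0757 0.268 ] [-0.001  0.737  0.676 -0.001] [0.21721064 0.6220044  0.66947333] 0.08545210678640547
```

View pics/w4.png

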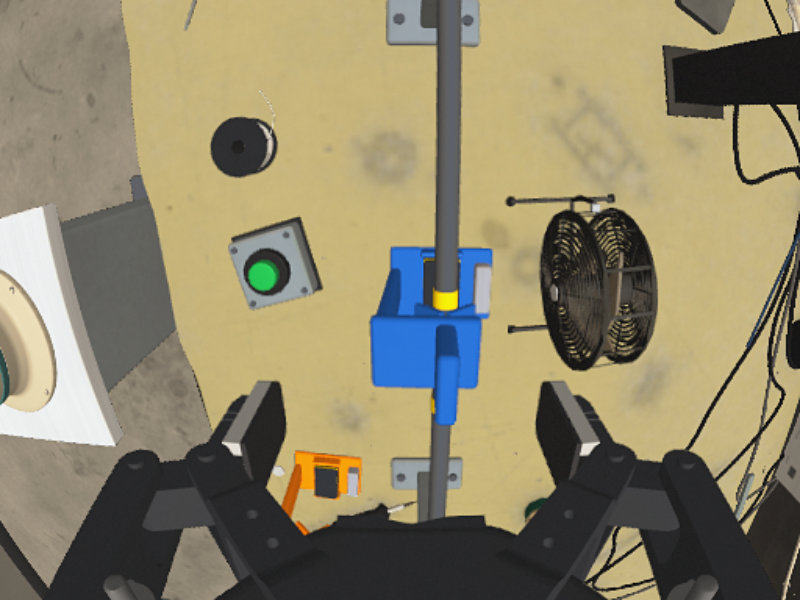

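Blue still hangs cleanly, with its tab at (445,385) and the bands at (445,299) and (433,402). The last call ended short of its target, so the grasp was offset. I'll correct by +1.5/-2.2 cm and hold longer before closing.

```bash
python3 -m pendant '[{"jaw":1,"tx":1.5,"ty":-2.2,"tz":0,"ax":0,"ay":0,"az":0},{"jaw":1,"tx":1.5,"ty":-2.2,"tz":0,"ax":0,"ay":0,"az":0},{"jaw":1,"tx":1.5,"ty":-2.2,"tz":-3,"ax":0,"ay":0,"az":0},{"jaw":1,"tx":1.5,"ty":-2.2,"tz":-6,"ax":0,"ay":0,"az":0},{"jaw":1,"tx":1.5,"ty":-2.2,"tz":-6,"ax":0,"ay":0,"az":0},{"jaw":1,"tx":1.5,"ty":-2.2,"tz":-6,"ax":0,"ay":0,"az":0}]'
```

```text
clock: 4.68
position: [0.5776, 0.0541, 0.21]
ee_rot: [0.0, 0.737, 0.676, 0.0]
contact_force: [0.3, 0.4, -0.4]
width: 0.0854
gripper_force: 0.0
```

```bash
python3 -m pendant '[{"jaw":0,"tx":0,"ty":0,"tz":0,"ax":0,"ay":0,"az":0},{"jaw":-1,"tx":0,"ty":0,"tz":0,"ax":0,"ay":0,"az":0},{"jaw":-1,"tx":0,"ty":0,"tz":0,"ax":0,"ay":0,"az":0},{"jaw":-1,"tx":0,"ty":0,"tz":0,"ax":0,"ay":0,"az":0},{"jaw":-1,"tx":0,"ty":0,"tz":0,"ax":0,"ay":0,"az":0}]' 30
python3 -m pendant '[{"jaw":-1,"tx":0.09,"ty":1,"tz":0,"ax":0,"ay":0,"az":0},{"jaw":-1,"tx":0.22,"ty":2.5,"tz":0,"ax":0,"ay":0,"az":0},{"jaw":-1,"tx":0.35,"ty":4,"tz":0,"ax":0,"ay":0,"az":0},{"jaw":-1,"tx":0.48,"ty":5.5,"tz":0,"ax":0,"ay":0,"az":0},{"jaw":-1,"tx":0.62,"ty":7,"tz":0,"ax":0,"ay":0,"az":0},{"jaw":-1,"tx":0.75,"ty":8.5,"tz":0,"ax":0,"ay":0,"az":0},{"jaw":-1,"tx":0.88,"ty":10,"tz":0,"ax":0,"ay":0,"az":0},{"jaw":-1,"tx":0.97,"ty":11,"tz":0,"ax":0,"ay":0,"az":0},{"jaw":-1,"tx":0.97,"ty":11,"tz":0,"ax":0,"ay":0,"az":0},{"jaw":-1,"tx":0.97,"ty":11,"tz":0,"ax":0,"ay":0,"az":0}]'
```

```text
clock: 5.3
position: [0.5776, 0.0537, 0.2096]
ee_rot: [0.0, 0.737, 0.676, 0.0]
contact_force: [-0.1, 0.2, 1.3]
width: 0.0095
gripper_force: 36.1
clock: 6.55
position: [0.5875, 0.1655, 0.2096]
ee_rot: [-0.001, 0.737, 0.676, 0.002]
contact_force: [1.7, 3.8, 3.4]
width: 0.0093
gripper_force: 36.5
```

Clean slide. Now I'll release slowly, go up, and wait for it to settle.

```bash
python3 -m pendant '[{"jaw":-0.6,"tx":0,"ty":0,"tz":0,"ax":0,"ay":0,"az":0},{"jaw":-0.2,"tx":0,"ty":0,"tz":0,"ax":0,"ay":0,"az":0},{"jaw":0.4,"tx":0,"ty":0,"tz":0,"ax":0,"ay":0,"az":0},{"jaw":1,"tx":0,"ty":0,"tz":0,"ax":0,"ay":0,"az":0},{"jaw":1,"tx":0,"ty":0,"tz":0,"ax":0,"ay":0,"az":0},{"jaw":1,"tx":0,"ty":0,"tz":4,"ax":0,"ay":0,"az":0},{"jaw":1,"tx":0,"ty":0,"tz":9,"ax":0,"ay":0,"az":0},{"jaw":1,"tx":0,"ty":0,"tz":9,"ax":0,"ay":0,"az":0},{"jaw":1,"tx":0,"ty":0,"tz":9,"ax":0,"ay":0,"az":0},{"jaw":1,"tx":0,"ty":0,"tz":9,"ax":0,"ay":0,"az":0}]'; python3 w.py w5
```

```text
clock: 7.8
position: [0.5862, 0.1636, 0.2977]
ee_rot: [-0.001, 0.737, 0.676, -0.001]
contact_force: [0.7, -0.5, -1.0]
width: 0.0854
gripper_force: 0.0
blue 616 (array([587.3, 164.8]), array([35.3,  9.7]), 84.9) [0.587 0.168 0.238]
blue 2289 (array([577.6, 165.9]), array([39.2, 54.7]), 85.0) [0.573 0.169 0.201]
yellow 147 (array([577.2,  44.7]), array([75.5, 11.4]), 84.8) [0.578 0.074 0.187]
orange 0  
orange 0  
green 225 (array([431.6,  59.9]), array([31.9, 25.2]), 47.3) [0.435 0.064 0.049]
bar 1164 (array([580.1,  81.2]), array([219. ,  12.2]), 85.1)
[0.08707438 0.57688133]
7.85 [0.5863 0.1636 0.2977] [-0.001  0.737  0.676 -0.001] [-0.39511088  0.10730017 -0.41535291] 0.08556515282006891
```

```bash
python3 -m pendant '[{"jaw":1,"tx":-1,"ty":-3,"tz":0,"ax":0,"ay":0,"az":0},{"jaw":1,"tx":-3,"ty":-8,"tz":0,"ax":0,"ay":0,"az":-1},{"jaw":1,"tx":-5,"ty":-13,"tz":0,"ax":0,"ay":0,"az":-2},{"jaw":1,"tx":-7.5,"ty":-18,"tz":0,"ax":0,"ay":0,"az":-3},{"jaw":1,"tx":-10,"ty":-24,"tz":-1,"ax":0,"ay":0,"az":-4},{"jaw":1,"tx":-12,"ty":-29,"tz":-2,"ax":0,"ay":0,"az":-5},{"jaw":1,"tx":-14,"ty":-34,"tz":-4,"ax":0,"ay":0,"az":-5},{"jaw":1,"tx":-14.3,"ty":-35,"tz":-6,"ax":0,"ay":0,"az":-5},{"jaw":1,"tx":-14.3,"ty":-35,"tz":-6,"ax":0,"ay":0,"az":-5},{"jaw":1,"tx":-14.3,"ty":-35,"tz":-6,"ax":0,"ay":0,"az":-5}]'; python3 w.py w6
```

```text
clock: 9.1
position: [0.4444, -0.1858, 0.2396]
ee_rot: [-0.0, 0.766, 0.643, 0.0]
contact_force: [0.7, 0.1, -0.4]
width: 0.0855
gripper_force: 0.0
blue 0  
blue 0  
yellow 0  
orange 245 (array([ 442.7, -186.6]), array([34.7,  9.9]), 80.1) [ 0.442 -0.179  0.162]
orange 320 (array([ 433. , -184.7]), array([38.1, 56. ]), 80.4) [ 0.44  -0.17   0.126]
green 0  
bar 1308 (array([564.6, -79.3]), array([61.7, 12.1]), 84.9)
[0.08532652 0.57382466]
9.15 [ 0.4447 -0.1857  0.2399] [0.    0.766 0.643 0.   ] [-0.12594025  0.67380846  0.81279414] 0.08547247343364804
```

View pics/w6.png

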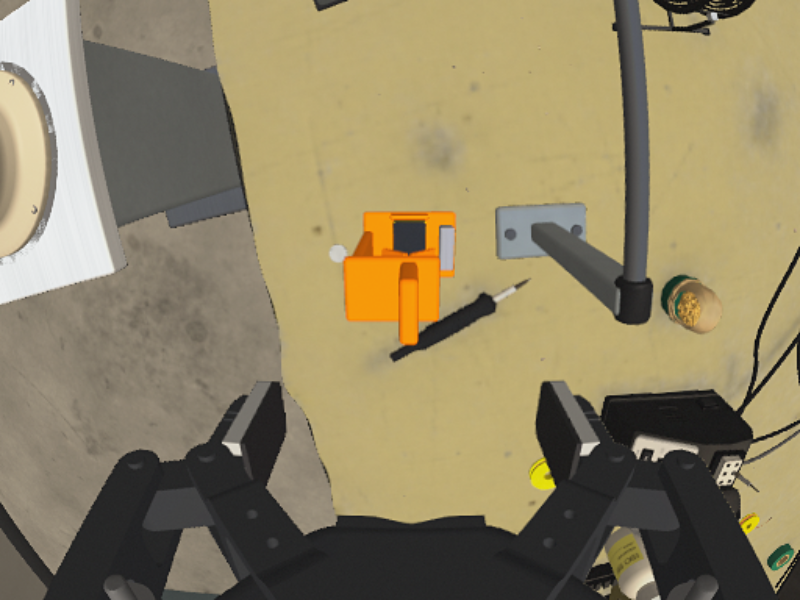

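Orange sits under the gripper, with its tab at (408,310), and the bar's right post at (560,250). Now I'll descend and grip.

```bash
python3 -m pendant '[{"jaw":1,"tx":-0.1,"ty":0,"tz":-4,"ax":0,"ay":0,"az":0},{"jaw":1,"tx":-0.1,"ty":0,"tz":-8,"ax":0,"ay":0,"az":0},{"jaw":1,"tx":-0.1,"ty":0,"tz":-10.2,"ax":0,"ay":0,"az":0},{"jaw":1,"tx":-0.1,"ty":0,"tz":-10.2,"ax":0,"ay":0,"az":0},{"jaw":1,"tx":-0.1,"ty":0,"tz":-10.2,"ax":0,"ay":0,"az":0},{"jaw":0,"tx":-0.1,"ty":0,"tz":-10.2,"ax":0,"ay":0,"az":0},{"jaw":-1,"tx":-0.1,"ty":0,"tz":-10.2,"ax":0,"ay":0,"az":0},{"jaw":-1,"tx":-0.1,"ty":0,"tz":-10.2,"ax":0,"ay":0,"az":0},{"jaw":-1,"tx":-0.1,"ty":0,"tz":-10.2,"ax":0,"ay":0,"az":0},{"jaw":-1,"tx":-0.1,"ty":0,"tz":-10.2,"ax":0,"ay":0,"az":0}]' 50
```

```text
clock: 10.4
position: [0.4434, -0.1865, 0.1376]
ee_rot: [0.0, 0.766, 0.643, 0.0]
contact_force: [1.1, -0.6, 1.0]
width: 0.0094
gripper_force: 49.7
```

```bash
python3 -m pendant '[{"jaw":-1,"tx":0,"ty":0,"tz":3,"ax":0,"ay":0,"az":0},{"jaw":-1,"tx":0,"ty":0,"tz":7,"ax":0,"ay":0,"az":0},{"jaw":-1,"tx":0,"ty":1,"tz":10,"ax":0,"ay":0,"az":0},{"jaw":-1,"tx":0.5,"ty":4,"tz":10.4,"ax":0,"ay":0,"az":2},{"jaw":-1,"tx":1,"ty":7,"tz":10.4,"ax":0,"ay":0,"az":4},{"jaw":-1,"tx":2,"ty":10,"tz":10.4,"ax":0,"ay":0,"az":5},{"jaw":-1,"tx":2.5,"ty":13,"tz":10.4,"ax":0,"ay":0,"az":5},{"jaw":-1,"tx":2.5,"ty":14,"tz":10.4,"ax":0,"ay":0,"az":5},{"jaw":-1,"tx":2.5,"ty":14,"tz":10.4,"ax":0,"ay":0,"az":5},{"jaw":-1,"tx":2.5,"ty":14,"tz":10.4,"ax":0,"ay":0,"az":5}]'; python3 w.py w7; python3 - <<'E'
from h import *
d=snap('scene'); cv2.imwrite('pics/s2.png',cv2.resize(d['pixels'][60:300,100:420],(800,600)))
E
```

```text
clock: 11.65
position: [0.4679, -0.0471, 0.2412]
ee_rot: [0.0, 0.737, 0.676, -0.0]
contact_force: [-0.1, 0.0, -1.8]
width: 0.0092
gripper_force: 49.2
blue 0  
blue 0  
yellow 384 (array([576. ,  44.9]), array([74.1, 12.9]), 84.8) [0.575 0.017 0.187]
orange 232 (array([437. , -42.7]), array([ 6.2, 22.3]), 13.5) [ 0.437 -0.034  0.162]
orange 400 (array([468.9, -43.8]), array([51.1, 75.2]), 89.6) [ 0.457 -0.033  0.118]
green 395 (array([433.4,  61.5]), array([24.8, 25.3]), 51.4) [0.434 0.062 0.049]
bar 3671 (array([571.7,  -4.7]), array([211.9,  12.9]), 85.1)
[0.08776641 0.57442875]
11.7 [ 0.4679 -0.0472  0.2412] [ 0.     0.737  0.675 -0.   ] [-0.00195697  0.52284893 -1.46662323] 0.009061331477442352
```

View pics/s2.png

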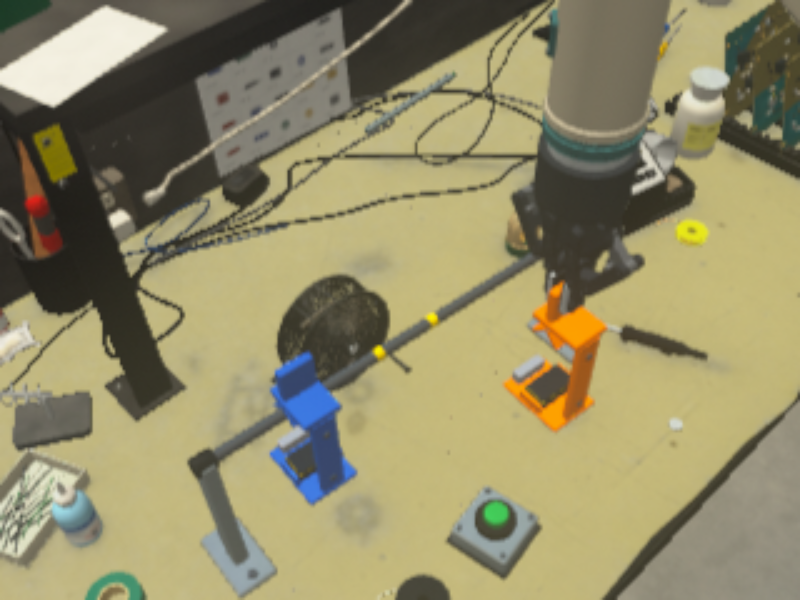

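Blue hangs on the bar at (310,420), clear of the bands at (380,352) and (432,318). Orange is held upright at (560,370), in front of the bar. Next I'll insert and lower it.

```bash
python3 -m pendant '[{"jaw":-1,"tx":2,"ty":-0.2,"tz":0,"ax":0,"ay":0,"az":0},{"jaw":-1,"tx":4.5,"ty":-0.4,"tz":0,"ax":0,"ay":0,"az":0},{"jaw":-1,"tx":7,"ty":-0.6,"tz":0,"ax":0,"ay":0,"az":0},{"jaw":-1,"tx":9,"ty":-0.8,"tz":0,"ax":0,"ay":0,"az":0},{"jaw":-1,"tx":9.9,"ty":-0.8,"tz":0,"ax":0,"ay":0,"az":0},{"jaw":-1,"tx":9.9,"ty":-0.8,"tz":0,"ax":0,"ay":0,"az":0},{"jaw":-1,"tx":9.9,"ty":-0.8,"tz":0,"ax":0,"ay":0,"az":0}]'
python3 -m pendant '[{"jaw":-1,"tx":0,"ty":0,"tz":-1,"ax":0,"ay":0,"az":0},{"jaw":-1,"tx":0,"ty":0,"tz":-2,"ax":0,"ay":0,"az":0},{"jaw":-1,"tx":0,"ty":0,"tz":-2.6,"ax":0,"ay":0,"az":0},{"jaw":-1,"tx":0,"ty":0,"tz":-3,"ax":0,"ay":0,"az":0},{"jaw":-1,"tx":0,"ty":0,"tz":-3,"ax":0,"ay":0,"az":0},{"jaw":-1,"tx":0,"ty":0,"tz":-3,"ax":0,"ay":0,"az":0}]'; python3 w.py w8
```

```text
clock: 12.62
position: [0.5664, -0.0542, 0.2412]
ee_rot: [-0.0, 0.737, 0.676, -0.0]
contact_force: [1.0, -0.7, -2.3]
width: 0.0089
gripper_force: 49.3
clock: 13.38
position: [0.5678, -0.0544, 0.2117]
ee_rot: [0.001, 0.737, 0.676, 0.001]
contact_force: [2.1, 0.1, -1.5]
width: 0.0089
gripper_force: 49.4
blue 0  
blue 0  
yellow 645 (array([576.6,  44.7]), array([74.3, 12.2]), 85.2) [0.577 0.017 0.187]
orange 232 (array([558.7, -39.4]), array([52.6, 13.3]), 14.1) [ 0.537 -0.04   0.164]
orange 161 (array([537.4, -50.2]), array([ 5.8, 22.8]), 12.3) [ 0.537 -0.043  0.123]
green 422 (array([431.7,  62.2]), array([24.7, 29.8]), 74.5) [0.435 0.061 0.049]
bar 3373 (array([574.2,  16.9]), array([111.7,  12.1]), 84.9)
[0.08809557 0.57655182]
13.425 [ 0.5678 -0.0544  0.2116] [0.001 0.737 0.676 0.001] [ 2.60237284 -0.58594012 -0.85127643] 0.009248674272431314
```

```bash
python3 -m pendant '[{"jaw":-1,"tx":0,"ty":0,"tz":0,"ax":0,"ay":0,"az":0},{"jaw":-1,"tx":0.09,"ty":1,"tz":0,"ax":0,"ay":0,"az":0},{"jaw":-1,"tx":0.22,"ty":2.5,"tz":0,"ax":0,"ay":0,"az":0},{"jaw":-1,"tx":0.35,"ty":4,"tz":0,"ax":0,"ay":0,"az":0},{"jaw":-1,"tx":0.48,"ty":5.5,"tz":0,"ax":0,"ay":0,"az":0},{"jaw":-1,"tx":0.62,"ty":7,"tz":0,"ax":0,"ay":0,"az":0},{"jaw":-1,"tx":0.75,"ty":8.5,"tz":0,"ax":0,"ay":0,"az":0},{"jaw":-1,"tx":0.87,"ty":9.9,"tz":0,"ax":0,"ay":0,"az":0},{"jaw":-1,"tx":0.87,"ty":9.9,"tz":0,"ax":0,"ay":0,"az":0},{"jaw":-1,"tx":0.87,"ty":9.9,"tz":0,"ax":0,"ay":0,"az":0}]'; python3 w.py w9; python3 - <<'E'
from h import *
d=snap('scene')
B=[(.4,.65),(-.02,.11)]
for c,lo,hi in [('orange',.19,.215),('orange',.05,.24),('yellow',.17,.2),('blue',.19,.21)]:
    q=pts(d,c,[B[0],(-.02,.25),(lo,hi)]); print(c,len(q),rect(q) if len(q)>4 else '')
E
```

```text
clock: 14.68
position: [0.5766, 0.0472, 0.2118]
ee_rot: [-0.001, 0.737, 0.676, 0.002]
contact_force: [4.5, 2.4, 2.7]
width: 0.0093
gripper_force: 50.0
blue 1289 (array([586.5, 157. ]), array([21.1, 10. ]), 84.9) [0.586 0.156 0.238]
blue 5412 (array([577.1, 163. ]), array([36.1, 56. ]), 83.9) [0.572 0.162 0.201]
yellow 315 (array([579.5,  77.1]), array([ 9.5, 12.9]), 85.7) [0.58  0.077 0.187]
orange 239 (array([566.8,  63.6]), array([50.8, 13.1]), 16.9) [0.546 0.062 0.163]
orange 165 (array([546.5,  51.8]), array([ 6.1, 23.3]), 12.8) [0.547 0.06  0.123]
green 391 (array([431.6,  60.9]), array([30.6, 25.1]), 26.4) [0.435 0.063 0.049]
bar 2886 (array([576.8,  46.3]), array([198.7,  12.3]), 85.0)
[0.08870844 0.57662008]
14.725 [0.5766 0.0472 0.2118] [-0.001  0.737  0.676  0.002] [4.60319395 2.37834155 2.58735336] 0.00884299940502386
orange 90 (array([559.8,  57.9]), array([62. , 33.8]), 23.4)
orange 486 (array([575.6,  46. ]), array([57.1, 78. ]), 84.6)
yellow 31 (array([574.1,  43.3]), array([74. , 10.6]), 84.7)
blue 258 (array([576. , 165.9]), array([39.4, 53.7]), 82.5)
```

Orange sits about 2–3 mm from the middle of the bands. Release and retreat upwards.

```bash
python3 -m pendant '[{"jaw":-0.6,"tx":0,"ty":0,"tz":0,"ax":0,"ay":0,"az":0},{"jaw":-0.2,"tx":0,"ty":0,"tz":0,"ax":0,"ay":0,"az":0},{"jaw":0.4,"tx":0,"ty":0,"tz":0,"ax":0,"ay":0,"az":0},{"jaw":1,"tx":0,"ty":0,"tz":0,"ax":0,"ay":0,"az":0},{"jaw":1,"tx":0,"ty":0,"tz":0,"ax":0,"ay":0,"az":0},{"jaw":1,"tx":0,"ty":0,"tz":4,"ax":0,"ay":0,"az":0},{"jaw":1,"tx":0,"ty":0,"tz":9,"ax":0,"ay":0,"az":0},{"jaw":1,"tx":0,"ty":0,"tz":9,"ax":0,"ay":0,"az":0},{"jaw":1,"tx":0,"ty":0,"tz":9,"ax":0,"ay":0,"az":0},{"jaw":1,"tx":0,"ty":0,"tz":9,"ax":0,"ay":0,"az":0}]'; python3 w.py w10; python3 - <<'E'
from h import *
d=load('wrist');p=wcloud(d);h=hsv(d)
for lo,hi in [(.19,.21),(.23,.245)]:
    m=(h[...,0]>=4)&(h[...,0]<=16)&(h[...,1]>150)&(p[...,2]>lo)&(p[...,2]<hi);print(m.sum(),rect(p[m]))
E
```

```text
clock: 16.02
position: [0.5749, 0.0447, 0.2998]
ee_rot: [-0.001, 0.737, 0.676, -0.001]
contact_force: [-0.2, 0.2, 1.0]
width: 0.0851
gripper_force: 0.0
blue 703 (array([587.1, 164.3]), array([35.4,  9.6]), 85.0) [0.587 0.164 0.238]
blue 2533 (array([577.6, 165.1]), array([39.4, 54.9]), 85.4) [0.572 0.164 0.201]
yellow 135 (array([579.7,  77.1]), array([ 8.6, 11.6]), 84.4) [0.58  0.077 0.187]
orange 57 (array([567.6,  63.3]), array([53.4,  7.7]), 2.2) [0.546 0.062 0.161]
orange 47 (array([546.3,  57.1]), array([ 5., 13.]), 25.8) [0.547 0.061 0.121]
green 252 (array([433.1,  62. ]), array([24.7, 26.9]), 58.8) [0.435 0.062 0.049]
bar 2134 (array([574.6,  17.4]), array([256.4,  12.5]), 84.8)
[0.08903486 0.57650043]
16.075 [0.575  0.0447 0.2998] [-0.001  0.737  0.676 -0.001] [ 0.08208331 -0.55617861 -0.11803335] 0.08569391592135545
308 (array([566.7,  47.6]), array([39.1, 56.3]), 84.3)
199 (array([576.8,  46.4]), array([35.4,  9.9]), 85.0)
```

View pics/w10.png

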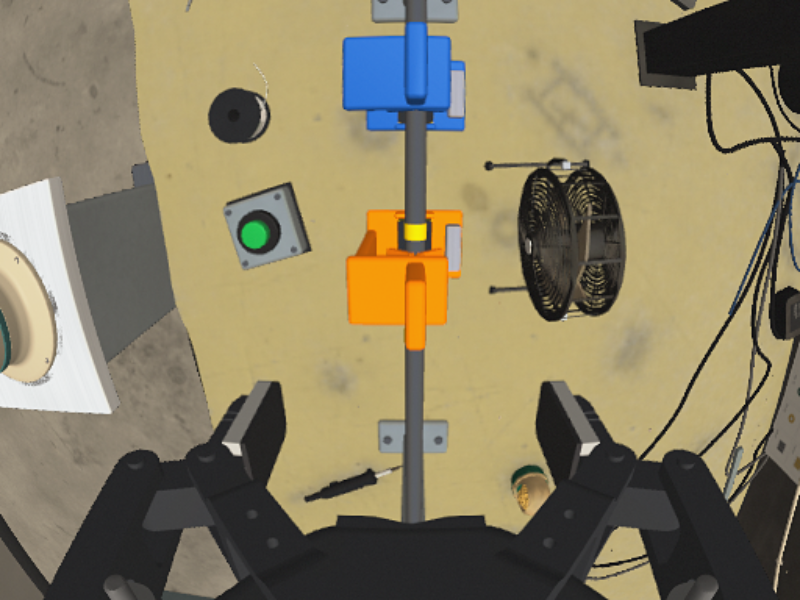

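Orange hangs at (410,290) between the bands, about 1.7 mm off the middle. Blue hangs at (415,70) and the button is at (259,232). Next I'll move over the button with the gripper shut.

```bash
python3 -m pendant '[{"jaw":0,"tx":-3,"ty":0.4,"tz":0,"ax":0,"ay":0,"az":0},{"jaw":-1,"tx":-7,"ty":0.9,"tz":0,"ax":0,"ay":0,"az":0},{"jaw":-1,"tx":-11,"ty":1.4,"tz":0,"ax":0,"ay":0,"az":0},{"jaw":-1,"tx":-14.2,"ty":1.75,"tz":-3,"ax":0,"ay":0,"az":0},{"jaw":-1,"tx":-14.2,"ty":1.75,"tz":-8,"ax":0,"ay":0,"az":0},{"jaw":-1,"tx":-14.2,"ty":1.75,"tz":-13,"ax":0,"ay":0,"az":0},{"jaw":-1,"tx":-14.2,"ty":1.75,"tz":-18,"ax":0,"ay":0,"az":0},{"jaw":-1,"tx":-14.2,"ty":1.75,"tz":-22,"ax":0,"ay":0,"az":0},{"jaw":-1,"tx":-14.2,"ty":1.75,"tz":-22,"ax":0,"ay":0,"az":0},{"jaw":-1,"tx":-14.2,"ty":1.75,"tz":-22,"ax":0,"ay":0,"az":0}]'; python3 - <<'E'
from h import *
d=snap('wrist'); cv2.imwrite('pics/w11.png',cv2.resize(d['pixels'],(800,600)))
E
```

```text
clock: 17.32
position: [0.4346, 0.0622, 0.0822]
ee_rot: [0.0, 0.737, 0.676, 0.0]
contact_force: [0.7, 0.3, 0.8]
width: 0.0001
gripper_force: 0.0
```

View pics/w11.png

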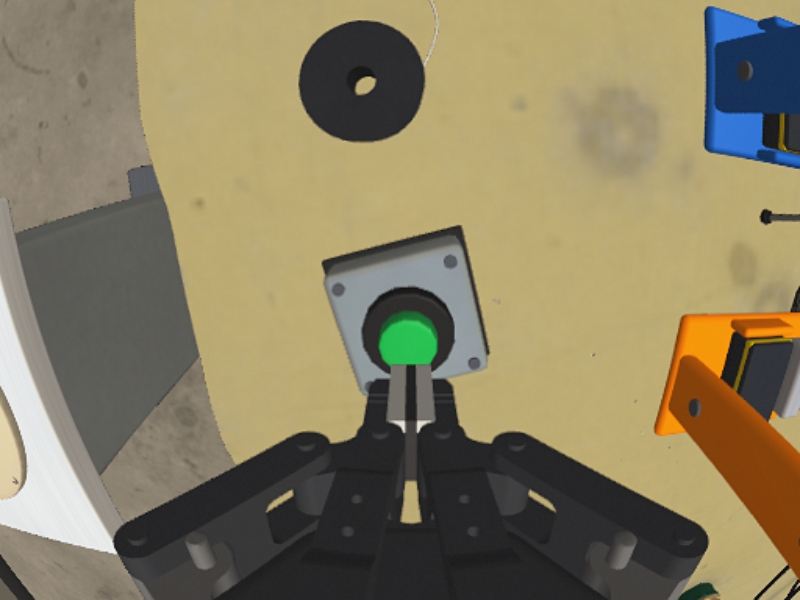

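The shut fingertips (410,390) are lined up over the green button (408,340), and orange at (730,370) is clear. Going down in steps.

```bash
python3 -m pendant '[{"jaw":-1,"tx":0,"ty":0,"tz":-1.5,"ax":0,"ay":0,"az":0},{"jaw":-1,"tx":0,"ty":0,"tz":-2.5,"ax":0,"ay":0,"az":0},{"jaw":-1,"tx":0,"ty":0,"tz":-3,"ax":0,"ay":0,"az":0},{"jaw":-1,"tx":0,"ty":0,"tz":-3,"ax":0,"ay":0,"az":0},{"jaw":-1,"tx":0,"ty":0,"tz":-3,"ax":0,"ay":0,"az":0}]'
python3 -m pendant '[{"jaw":-1,"tx":0,"ty":0,"tz":-0.5,"ax":0,"ay":0,"az":0},{"jaw":-1,"tx":0,"ty":0,"tz":-0.8,"ax":0,"ay":0,"az":0},{"jaw":-1,"tx":0,"ty":0,"tz":-0.9,"ax":0,"ay":0,"az":0},{"jaw":-1,"tx":0,"ty":0,"tz":-0.9,"ax":0,"ay":0,"az":0}]'
```

```text
clock: 18.0
position: [0.4341, 0.0622, 0.0517]
ee_rot: [0.0, 0.737, 0.676, 0.0]
contact_force: [-0.1, 0.0, 0.2]
width: -0.0001
gripper_force: 0.0
clock: 18.5
position: [0.4345, 0.0622, 0.0426]
ee_rot: [0.001, 0.737, 0.676, 0.001]
contact_force: [2.1, -0.6, 3.9]
width: -0.0003
gripper_force: 1.8
```

```bash
python3 -m pendant '[{"jaw":-1,"tx":0,"ty":0,"tz":-0.2,"ax":0,"ay":0,"az":0},{"jaw":-1,"tx":0,"ty":0,"tz":-0.3,"ax":0,"ay":0,"az":0},{"jaw":-1,"tx":0,"ty":0,"tz":-0.3,"ax":0,"ay":0,"az":0},{"jaw":-1,"tx":0,"ty":0,"tz":-0.3,"ax":0,"ay":0,"az":0}]'
```

```text
clock: 19.0
position: [0.4346, 0.0622, 0.0416]
ee_rot: [0.001, 0.737, 0.676, 0.001]
contact_force: [-2.6, 0.6, 24.3]
width: -0.0001
gripper_force: 12.1
```

The force jumped to 24 N over the last 1 mm, so the button is against its stop. Now retract.

```bash
python3 -m pendant '[{"jaw":-1,"tx":0,"ty":0,"tz":1,"ax":0,"ay":0,"az":0},{"jaw":-1,"tx":0,"ty":0,"tz":4,"ax":0,"ay":0,"az":0},{"jaw":-1,"tx":-2,"ty":0,"tz":9,"ax":0,"ay":0,"az":0},{"jaw":-1,"tx":-5,"ty":0,"tz":14,"ax":0,"ay":0,"az":0},{"jaw":-1,"tx":-8,"ty":0,"tz":19,"ax":0,"ay":0,"az":0},{"jaw":-1,"tx":-8,"ty":0,"tz":22,"ax":0,"ay":0,"az":0},{"jaw":-1,"tx":-8,"ty":0,"tz":22,"ax":0,"ay":0,"az":0},{"jaw":-1,"tx":-8,"ty":0,"tz":22,"ax":0,"ay":0,"az":0}]'; python3 - <<'E'
from h import *
d=snap('scene')
for c,lo,hi in [('orange',.19,.215),('yellow',.17,.2),('blue',.19,.21),('green',.03,.07)]:
    q=pts(d,c,[(.4,.65),(-.05,.25),(lo,hi)]); print(c,len(q),rect(q) if len(q)>4 else '',np.median(q[:,2]))
d=snap('top')
for c,lo,hi in [('orange',.19,.215),('orange',.22,.245),('blue',.19,.21)]:
    q=pts(d,c,[(.4,.65),(-.05,.25),(lo,hi)]); print(c,len(q),rect(q) if len(q)>4 else '')
E
```

```text
clock: 20.0
position: [0.3526, 0.0622, 0.258]
ee_rot: [-0.001, 0.737, 0.676, -0.001]
contact_force: [0.1, -0.6, -0.3]
width: 0.0002
gripper_force: 0.0
orange 109 (array([563.4,  48. ]), array([38.6, 53. ]), 85.6) 0.19967251026880417
yellow 31 (array([574.4,  44.2]), array([74.2, 12.2]), 83.3) 0.18605021222017137
blue 254 (array([577. , 165.5]), array([39. , 54.9]), 85.3) 0.200181584396515
green 57 (array([432.5,  61. ]), array([20.9, 19.7]), 71.2) 0.04869702703345136
orange 339 (array([567.7,  44.9]), array([39.8, 56.1]), 84.5)
orange 84 (array([577.7,  44. ]), array([33.5, 10.4]), 84.6)
blue 272 (array([579.2, 163.3]), array([37. , 53.7]), 86.8)
```

```bash
python3 -c "
from rig import manip
print(manip.sign_off())"
```

```text
the job is handed in; nothing more can be done
None
```

The job is handed in, with no verdict returned: blue hangs about 12 cm left of the middle of the bands, orange hangs about 2 mm from the middle, the button was pressed to its stop and has sprung back up, and the spool was not touched; an early off-centre grip on blue was released before sliding, and blue stayed on the bar.

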